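# Draw the pipe rest out to its next hole

### The job

Set the bench's extending pipe rest one hole longer: squeeze its spring button flush, slide the outer tube out, away from the bracket, until the button snaps out through the next hole, and let go of the tube. Then take hold again and tug the tube along its length, firmly enough to feel the button hold it (about 1 kg of pull) but never straining the button with more than 2.5 kg, and let go, leaving it locked in that hole. Do not disturb the tools lying about.

Things in the scene. Friction and masses are not known exactly. Their poses are not given: they have to be found in the camera images.
- base: fixed steel foot of the pipe rest: base plate 90 x 320 x 10 mm, carrying a level 30 mm square inner tube. Origin on the table below the snap button. y axis: along the tubes from the bracket towards the yoke, the way the outer tube slides out. x axis: level, across the tubes; the button looks to +x. z up. The tubes' axis lies 75 mm above the origin, parallel to y.
- bracket (a point): middle of the top of the bracket block at the foot's rear end that holds the inner tube: 50 mm wide (x), 40 mm long (y), 102 mm above the table, 190 mm behind the base's origin. A second support, 26 mm wide, narrower than the tube, stands under the tube at the base's y 72 to 92 mm
- tube: grey outer tube, 36 x 36 mm square, wall 2.5 mm, 0.6 kg, reaching y -150 to +135 mm from its origin. Slides only along the base's y with about 3 N friction; 136 mm at most. Origin on the tube's axis in the middle of the first hole; axes as the base's. At the start the button stands in the first hole: tube origin at the base's y = 0, within 1 mm. At each hole the button leaves 1.5 mm play either way
- first_hole (a point): middle of the first hole's mouth, on the tube's +x side, 18 mm along x from the tube's origin; both holes are 19 x 19 mm
- next_hole_about (a point): rough place only of the next hole, 102 mm on the bracket side of the first hole, on the tube's +x side. The hole is in a dark steel saddle (75 mm long, 2 mm proud, on its far side 3 mm) clamped on the tube by hand: its true distance from the first hole is 82 to 122 mm, to be found by feel or sight. The saddle's edge comes as near as 29 mm to the first hole's centre
- yoke (a point): top of the upright yoke of two rollers at the tube's outer end: 140 mm along y from the tube's origin, 111 mm above the tube's axis; it reaches 46 mm either way along y
- button: domed bright steel snap button, 16 mm across, on the fixed inner tube; origin in the dome's centre. Slides only along the base's x. Out: origin at the base's x = 16.5 mm, tip 6.5 mm proud of the tube. Spring: 3 N at first, 0.7 N per mm; flush after 6.5 mm (8 N), end stop 10.5 mm. Under the wall between holes it rides 9 mm in; it springs out by itself when a hole comes over it and stops the tube hard
- button_tip (a point): tip of the dome, 8 mm from the button's origin along the base's +x. Pinching the tube across x with one finger on the button presses it flush and grips the tube at once; when the tube then slides by some 4 mm the hole's edge pushes the button right under the wall, which takes 10 to 20 N along the tube
- jacks: bystander: dark steel glassblower's jacks (large spring tongs), about 250 x 74 x 14 mm, lying flat beside the rest on its -x side, its length along its own y
- paddle: bystander: wooden paddle, blade 85 x 110 x 14 mm with a round handle, lying flat on the rest's +x side
- wax: bystander: round brown wax puck, 58 mm across, 20 mm high, on the rest's +x side
- ladle: bystander: wooden shaping block, a cup 88 mm across and 50 mm high with a handle
- shears: bystander: dark steel shears, 190 mm long, lying flat
- tumbler: bystander: green glass tumbler, 72 mm across, 90 mm high, standing
- tin: bystander: closed metal tin, 68 mm across, 70 mm high, standing
- wrench: bystander: steel wrench lying flat

How it is judged (in metres and radians):
On the way, in this order (a step that is already met when the one before it is completed fails the run):
1. the button is squeezed flush by the fingers while it still stands in the first hole (x of button in the frame of base below 0.0115 m and y of tube in the frame of base below 0.006 m and contact force between the fingers and button above 1 N), for 0.05 s.
2. the button has snapped out through the next hole and the fingers have let go of the tube (x of button in the frame of base above 0.0145 m and y of tube in the frame of base above 0.078 m and contact force between the fingers and tube below 0.3 N and contact force between button and tube below 3 N), for 0.2 s.
3. the tube is tugged along its length so that the button bears at least 4 N (contact force between button and tube above 4 N and x of button in the frame of base above 0.0145 m), for 0.15 s.
At the end, for the whole second after the job is handed in: the button stands out (within 2 mm of fully out) through the saddle's hole, the tube 78 to 126 mm out from its first position, at rest and let go, after a tug that the button held (x of button in the frame of base above 0.0145 m and y of tube in the frame of base between 0.078 and 0.126 m and linear speed of tube below 0.005 m/s and contact force between anything else and button below 6 N); the robot touches nothing.
It fails at once if the button is strained: more than 25 N between button and tube (contact force between button and tube above 25 N).
It fails at once if a bystander is disturbed (moved more than 15 mm) (distance of any of jacks, paddle, wax, ladle, shears, tumbler, tin, wrench from where it was at the start of the episode above 0.015 m).
It also fails if it takes over 48 s, if anything falls off the work surface, if the arm or the gripper's body presses on something with over 40 N, if the wrist force passes 120 N, or if a joint passes its speed limit or range.

### The arm

A 6-joint arm with a two-finger parallel gripper is mounted at the origin on the work surface. World frame = base frame: x ahead of the robot, y to its left, z up, the work surface at z = 0. Lengths are in m, angles in degrees, forces in N, time in s.
With the tool pointing down it reaches from about 0.325 to 0.85 m from the base axis. Payload 15.5 kg.
Tool frame: the origin (TCP) lies at the very end of the fingers, on their centre line; the grasp point (between the pads) lies arm.grip_depth behind it (arm.grip_depth is the distance from the TCP to the grasp point, in m); z points along the fingers, y is the direction in which the jaws open and shut (so a half turn about z gives the same grasp; the last joint's range is limited). The gripper opens to 91 mm and grips with 3 to 60 N. Pads are 32 mm wide; open, the fingers measure 118 mm over their backs; the gripper's body (76 mm by 178 mm) begins 60 mm behind the grasp point.
Start: joints at [-76.862, 28.281, 77.091, -0, 74.628, -5.472], TCP at [0.199, -0.592, 0.214] pointing down, gripper open.
Joint ranges: [-166.48, 166.48], [-47.26, 123.95], [12.59, 153.08], [-70.14, 250.14], [6.76, 159.57], [-176.63, 176.63]. Speed limits (degrees/s): [108.29, 108.29, 147.25, 172.46, 172.46, 172.46].

### API

Orientations are given as a 3x3 rotation matrix whose columns are the frame's x, y, z axes.
In Python, from rig import arm gives the robot as it stands. Calls block until the motion is done:
- arm.move_to(position, orientation): joint-space move of the TCP to a pose.
- arm.move_l(position, orientation=None, feed=0.15): straight line of the TCP; orientation=None keeps the orientation; feed is the mean speed in m/s.
- arm.move_joints(angles): joint-space move.
- arm.grip(opening): finger opening in m; the grip force is fixed at half the most; returns when the fingers have stopped.
- arm.sleep(seconds).
- arm.solve_ik(position, orientation): joint angles nearest the present ones, or None.
- arm.snapshot(name): name is "side" or "top"; returns the picture (384x512x3 uint8, red, green, blue); there is no depth.
- arm.get_calibration(name): a dict with "intrinsics" (3x3 intrinsics, pixels), "cam_to_world" (4x4, takes a point from camera to world coordinates). Camera axes: x right, y down, z forward; pixel columns grow to the right and rows downward; lengths in m; the calibration is good to about 2 mm. A picture is of the moment at which its call begins. get_calibration takes no time and is no camera call.
A pose or a line that the arm cannot do raises arm.Unreachable and nothing moves.
- arm.sign_off(): hands the job in, once; it reports no verdict.
Readings, each from a call of its own:
- arm.current_t(): time.
- arm.current_joint_positions(): joint angles.
- arm.current_dq(): joint speeds.
- arm.current_tau(): joint torques, N m.
- arm.current_ee_pos(): TCP position.
- arm.current_tool_rot(): TCP orientation.
- arm.current_force(): force on the tool from outside, world axes, zero at the start.
- arm.current_torque(): the same for the moment, N m.
- arm.current_width(): finger opening in m.
Only numpy, scipy, OpenCV 4.12 (cv2) and the standard library are available. Lean on these libraries where they do the work, as an engineer would, in place of code of your own. Each camera call takes 0.05 s, during which the arm holds its last target.

## Working session

There is one attempt and no reset: what is moved stays moved. The work goes in short steps, each a Python script; the robot and the scene stay as the last script left them, time stands still between calls to the robot, and variables do not carry over. Pictures are saved under pics/ and viewed, and the job is handed in when it is done.

```bash
ls; mkdir -p pics; python3 - <<'E'
from rig import arm
import cv2,numpy as np
print(arm.current_t(),arm.grip_depth,arm.current_width(),arm.current_ee_pos())
print(arm.current_tool_rot())
for n in("side","top"):
    im=arm.snapshot(n); cv2.imwrite(f"pics/{n}0.png",cv2.resize(im[:,:,::-1],None,fx=1.5,fy=1.5,interpolation=cv2.INTER_CUBIC)); np.save(f"pics/{n}0.npy",im)
    c=arm.get_calibration(n);print(n,c["intrinsics"],c["cam_to_world"])
E
```

```text
pics
0.0 0.0188 0.09078524643647579 [ 0.1993635  -0.59195569  0.21333814]
[[ 9.47700897e-01  3.19159704e-01 -3.05885137e-04]
 [ 3.19159840e-01 -9.47700183e-01  1.16639380e-03]
 [ 8.23785010e-05 -1.20301871e-03 -9.99999273e-01]]
side [[349.02446825   0.         251.12237209]
 [  0.         349.02446825 187.71180425]
 [  0.           0.           1.        ]] [[-0.95974189 -0.20451503  0.1925334   0.23597212]
 [-0.28028251  0.65249224 -0.70405652  0.92395989]
 [ 0.01836359 -0.72967628 -0.68354612  1.03797521]
 [ 0.          0.          0.          1.        ]]
top [[409.68737096   0.         257.01852667]
 [  0.         409.68737096 188.14441784]
 [  0.           0.           1.        ]] [[-0.01622882 -0.99379395  0.11004644  0.35418472]
 [-0.99976682  0.01769664  0.01237455 -0.01526787]
 [-0.0142452  -0.10981996 -0.99384941  1.32436386]
 [ 0.          0.          0.          1.        ]]
```

View pics/side0.png

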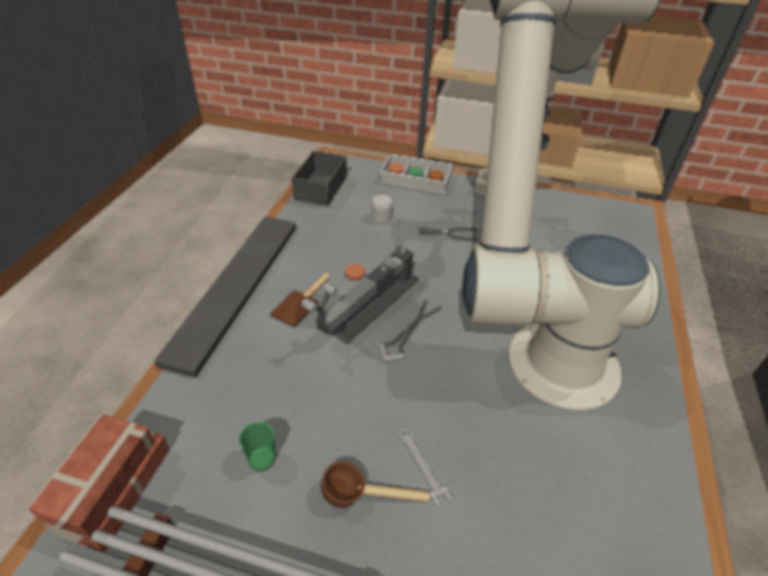

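View pics/top0.png

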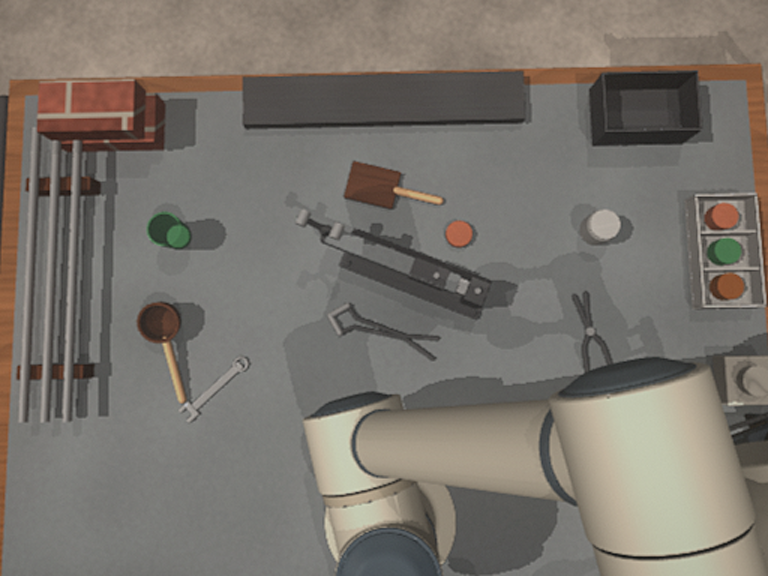

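```bash
python3 - <<'E'
import cv2,numpy as np
a=np.load("pics/top0.npy")[:,:,::-1]; cv2.imwrite("pics/topc.png",cv2.resize(a[125:225,185:345],None,fx=5,fy=5,interpolation=cv2.INTER_CUBIC))
a=np.load("pics/side0.npy")[:,:,::-1]; cv2.imwrite("pics/sidec.png",cv2.resize(a[155:245,175:305],None,fx=6,fy=6,interpolation=cv2.INTER_CUBIC))
E
```

```text
(no output)
```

View pics/topc.png

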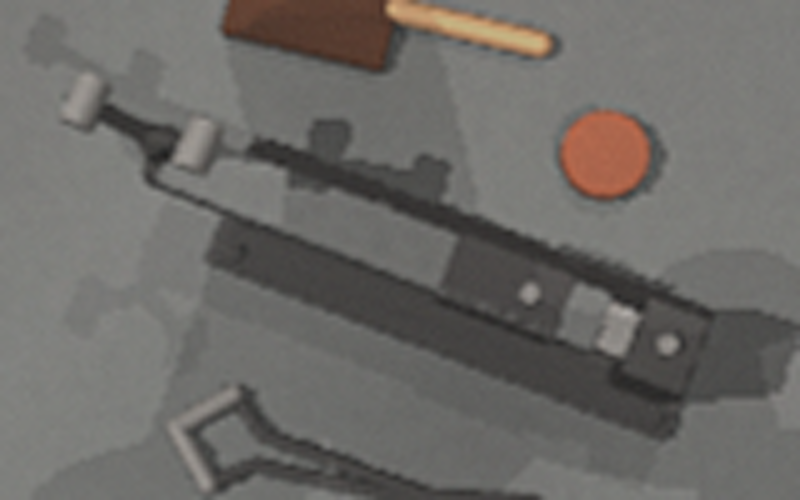

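View pics/sidec.png

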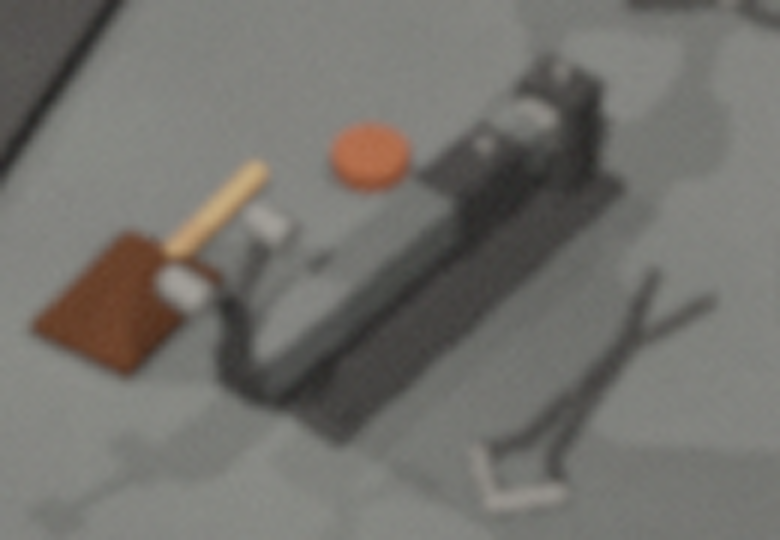

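```bash
cat > h.py <<'E'
import numpy as np
from rig import arm
C={n:arm.get_calibration(n) for n in("side","top")}
def ray(n,u,v,z):
    K=np.array(C[n]["intrinsics"]);T=np.array(C[n]["cam_to_world"])
    d=T[:3,:3]@np.linalg.inv(K)@[u,v,1]; s=(z-T[2,3])/d[2]; return T[:3,3]+s*d
def proj(n,P):
    K=np.array(C[n]["intrinsics"]);T=np.array(C[n]["cam_to_world"])
    p=(np.atleast_2d(P)-T[:3,3])@T[:3,:3]; q=p@K.T; return q[:,:2]/q[:,2:]
def tc(u,v,z): return ray("top",185+(u+.5)/5-.5,125+(v+.5)/5-.5,z)
def sc(u,v,z): return ray("side",175+(u+.5)/6-.5,155+(v+.5)/6-.5,z)
E
python3 - <<'E'
from h import *
np.set_printoptions(precision=4,suppress=True)
for nm,f,a in [("bolt",tc,(668,344,.106)),("plate -x+y",tc,(208,263,.01)),("plate -x-y",tc,(671,439,.01)),("sadl bolt",tc,(530,292,.098)),("saddle near edge top/-x",tc,(442,286,.094)),("near/+x",tc,(462,234,.095)),("sad far -x",tc,(556,332,.095)),("sad far +x",tc,(575,287,.095)),
 ("tube -y end -x",tc,(595,349,.093)),("tube -y end +x",tc,(611,302,.093)),("tube +y end -x",tc,(155,180,.093)),
 ("S bolt",sc,(563,72,.106)),("S plate -x+y",sc,(341,443,.01)),("S plate -x-y",sc,(622,187,.01)),("S sadbolt",sc,(486,147,.098)),("S sad near +x",sc,(425,178,.095)),("S sad near -x",sc,(462,212,.095)),("S sad far +x",sc,(495,113,.095)),("S sad far -x",sc,(533,146,.095))]:
    print(nm,f(*a))
E
```

```text
bolt [ 0.4701 -0.1823  0.106 ]
plate -x+y [0.5372 0.1004 0.01  ]
plate -x-y [ 0.4181 -0.1953  0.01  ]
sadl bolt [ 0.5038 -0.1014  0.098 ]
saddle near edge top/-x [ 0.5089 -0.0486  0.094 ]
near/+x [ 0.5403 -0.0613  0.095 ]
sad far -x [ 0.4796 -0.1167  0.095 ]
sad far +x [ 0.5067 -0.1288  0.095 ]
tube -y end -x [ 0.4691 -0.14    0.093 ]
tube -y end +x [ 0.4974 -0.1505  0.093 ]
tube +y end -x [0.5773 0.1251 0.093 ]
S bolt [ 0.4657 -0.1817  0.106 ]
S plate -x+y [0.5336 0.1064 0.01  ]
S plate -x-y [ 0.4165 -0.1821  0.01  ]
S sadbolt [ 0.4978 -0.0987  0.098 ]
S sad near +x [ 0.529  -0.0599  0.095 ]
S sad near -x [ 0.4963 -0.0357  0.095 ]
S sad far +x [ 0.5023 -0.1377  0.095 ]
S sad far -x [ 0.4685 -0.1125  0.095 ]
```

```bash
cat > fit.py <<'E'
from h import *
import cv2
from scipy.optimize import least_squares
np.set_printoptions(precision=4,suppress=True)
T=lambda u,v:(185+(u+.5)/5-.5,125+(v+.5)/5-.5)
S=lambda u,v:(175+(u+.5)/6-.5,155+(v+.5)/6-.5)
obs=[("top",T(668,344),(0,-.19,.104)),("side",S(563,72),(0,-.19,.104)),
("top",T(208,263),(-.045,'p',.01)),("top",T(671,439),(-.045,'q',.01)),
("side",S(341,443),(-.045,'p',.01)),("side",S(622,187),(-.045,'q',.01)),
("top",T(595,349),(-.018,-.15,.093)),("top",T(611,302),(.018,-.15,.093)),
("top",T(155,180),(-.018,.135,.093)),
("top",T(442,286),(-.021,'s',.094)),("top",T(462,234),(.020,'s',.094)),("side",S(425,178),(.02,'s',.094)),("side",S(462,212),(-.021,'s',.094)),
("top",T(556,332),(-.021,'e',.094)),("top",T(575,287),(.020,'e',.094)),("side",S(495,113),(.02,'e',.094)),("side",S(533,146),(-.021,'e',.094)),
]
def W(p,P):
    c,s=np.cos(p[2]),np.sin(p[2]); P=np.array(P,float)
    return np.array([p[0]+c*P[0]-s*P[1],p[1]+s*P[0]+c*P[1],P[2]])
def res(p):
    m={'p':p[3],'q':p[3]-.32,'s':p[4],'e':p[4]-.075}
    return np.concatenate([proj(n,W(p,(P[0],m.get(P[1],P[1]) if isinstance(P[1],str) else P[1],P[2])))[0]-uv for n,uv,P in obs])
if __name__=="__main__":
    r=least_squares(res,[.54,0,-.38,.11,-.05],loss="soft_l1"); p=r.x
    print(p,np.degrees(p[2])); 
    for o,e in zip(obs,res(p).reshape(-1,2)): print(o[0],o[2],e)
    np.save("pose.npy",p)
    segs=[]
    def box(x0,x1,y0,y1,z0,z1):
        c=[(x,y,z) for x in(x0,x1) for y in (y0,y1) for z in (z0,z1)]
        for i in range(8):
            for j in range(i):
                if sum(a!=b for a,b in zip(c[i],c[j]))==1: segs.append((c[i],c[j]))
    box(-.045,.045,p[3]-.32,p[3],0,.01);box(-.018,.018,-.15,.135,.057,.093);box(-.025,.025,-.21,-.17,.01,.102);box(-.021,.02,p[4]-.075,p[4],.055,.095)
    for n,k,x0,y0,x1,y1 in(("top",5,185,125,345,225),("side",6,175,155,305,245)):
        a=np.load(f"pics/{n}0.npy")[y0:y1,x0:x1,::-1]; a=cv2.resize(a,None,fx=k,fy=k,interpolation=cv2.INTER_CUBIC)
        for A,B in segs:
            q=[tuple(int(v) for v in ((proj(n,W(p,X))[0]-(x0,y0)+.5)*k-.5)) for X in(A,B)]
            cv2.line(a,*q,(0,255,255),1,cv2.LINE_AA)
        cv2.imwrite(f"pics/ov_{n}.png",a)
E
python3 fit.py
```

```text
[ 0.5407 -0.0066 -0.3888  0.0996 -0.052 ] -22.278065547692155
top (0, -0.19, 0.104) [-0.0293  0.5292]
side (0, -0.19, 0.104) [-0.6813  0.1275]
top (-0.045, 'p', 0.01) [-0.6823  0.1244]
top (-0.045, 'q', 0.01) [-0.5495  0.8262]
side (-0.045, 'p', 0.01) [-0.472  -0.9131]
side (-0.045, 'q', 0.01) [ 0.818  -1.6475]
top (-0.018, -0.15, 0.093) [-0.472   0.6265]
top (0.018, -0.15, 0.093) [ 0.5335 -1.0267]
top (-0.018, 0.135, 0.093) [-0.032   0.6771]
top (-0.021, 's', 0.094) [-0.5611  2.4102]
top (0.02, 's', 0.094) [0.3099 0.3011]
side (0.02, 's', 0.094) [-2.3342 -0.7343]
side (-0.021, 's', 0.094) [-0.4988 -1.9285]
top (-0.021, 'e', 0.094) [-0.1341  2.1662]
top (0.02, 'e', 0.094) [ 0.8779 -1.412 ]
side (0.02, 'e', 0.094) [-2.4416  0.6686]
side (-0.021, 'e', 0.094) [-0.8686 -0.6162]
```

View pics/ov_top.png

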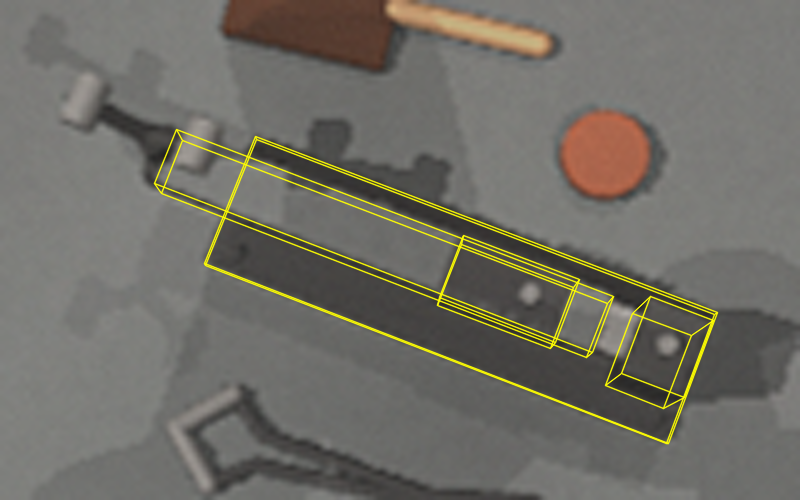

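View pics/ov_side.png

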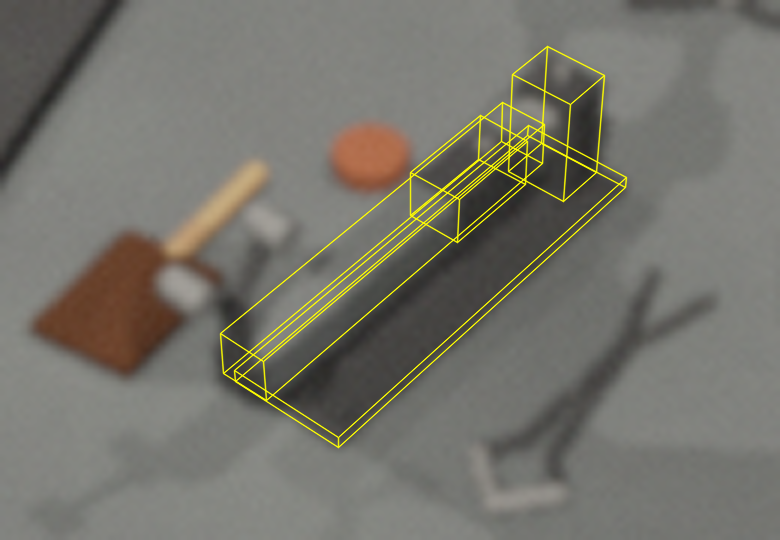

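```bash
cat >> h.py <<'E'
p=np.load("pose.npy")
yaw=p[2]; O=np.array([p[0],p[1],0]); X=np.array([np.cos(yaw),np.sin(yaw),0]); Y=np.array([-np.sin(yaw),np.cos(yaw),0])
def B(x,y,z): return O+x*X+y*Y+np.array([0,0,z])
def toB(P): d=np.asarray(P)-O; return np.array([d@X,d@Y,d[2]])
R=np.column_stack([np.cross(X,[0,0,-1]),X,[0,0,-1]])
def F():
    f=np.asarray(arm.current_force()); return np.array([f@X,f@Y,f[2]])
def st(m=""):
    print(m,"t%.2f"%arm.current_t(),"pos",np.round(toB(arm.current_ee_pos())*1000,2),"F",np.round(F(),2),"w%.2f"%(arm.current_width()*1000))
E
python3 - <<'E'
from h import *
print(R,np.linalg.det(R))
for s in(1,-1):
    Rs=R*np.array([s,s,1])
    for y,z in((0,.16),(0,.056),(.12,.056)): print(s,arm.solve_ik(B(0,y,z),Rs))
E
```

```text
[[ 0.37910194  0.92535492  0.        ]
 [ 0.92535492 -0.37910194  0.        ]
 [ 0.          0.         -1.        ]] 1.0
1 [-7.02427577e+00  2.51042597e+01  9.28550596e+01 -2.54444375e-14
  6.20406807e+01  1.52537898e+01]
1 [-7.02427577e+00  3.36407387e+01  9.83481418e+01 -2.54444375e-14
  4.80111194e+01  1.52537898e+01]
1 [ 4.36020426e+00  3.67617847e+01  9.03733962e+01 -2.54444375e-14
  5.28648191e+01  2.66382698e+01]
-1 [-7.02427577e+00  2.51042597e+01  9.28550596e+01 -2.54444375e-14
  6.20406807e+01 -1.64746210e+02]
-1 [-7.02427577e+00  3.36407387e+01  9.83481418e+01 -2.54444375e-14
  4.80111194e+01 -1.64746210e+02]
-1 [ 4.36020426e+00  3.67617847e+01  9.03733962e+01 -2.54444375e-14
  5.28648191e+01 -1.53361730e+02]
```

```bash
python3 - <<'E'
from h import *
import cv2
st()
arm.move_to(B(0,0,.16),R); st()
for n,(x0,y0,x1,y1) in(("top",(185,125,345,225)),("side",(175,125,305,245))):
    a=arm.snapshot(n); np.save(f"pics/{n}1.npy",a); cv2.imwrite(f"pics/{n}1.png",cv2.resize(a[y0:y1,x0:x1,::-1],None,fx=4.8,fy=4.8,interpolation=cv2.INTER_CUBIC))
arm.move_l(B(0,0,.0565),R,feed=.15); st()
a=arm.snapshot("side");cv2.imwrite("pics/side2.png",cv2.resize(a[125:245,175:305,::-1],None,fx=4.8,fy=4.8,interpolation=cv2.INTER_CUBIC))
E
```

```text
t0.10 pos [ -93.92 -671.12  213.4 ] F [-0.89  0.69 -1.31] w91.07
 t2.52 pos [  0.44  -0.6  160.06] F [0.46 0.14 0.16] w91.05
 t3.46 pos [ 0.43  0.08 57.09] F [0.28 0.22 0.38] w90.96
```

View pics/side2.png

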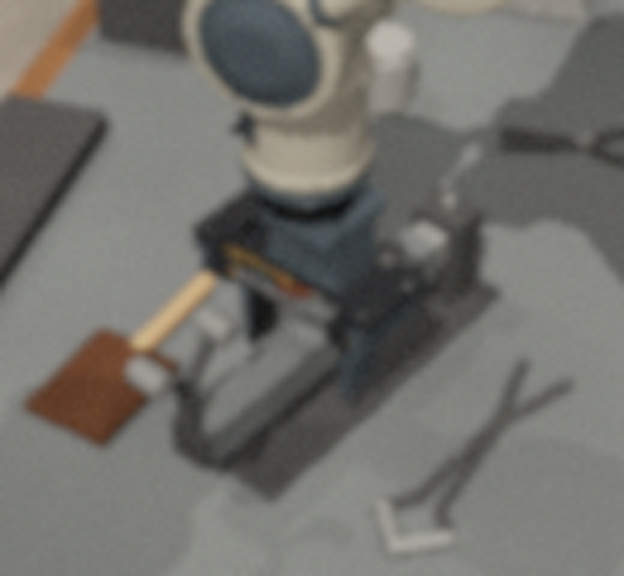

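View pics/top1.png

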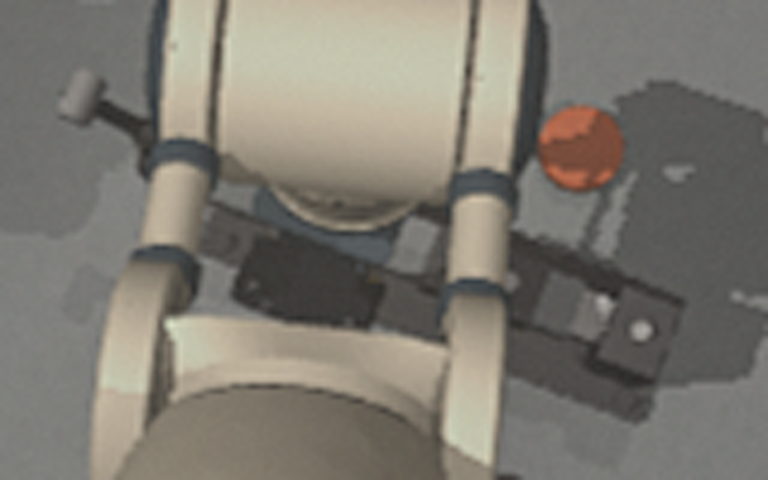

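The fingers straddle the tube: in the side view the +x finger is at about (262,330) and the -x finger at (355,385). I'll close stepwise and feel for the centre.

```bash
python3 - <<'E'
from h import *
for w in(.052,.046,.043,.040):
    arm.grip(w); st(str(w))
E
```

```text
0.052 t4.26 pos [-2.000e-02  1.000e-02  5.647e+01] F [-0.02 -0.46 -0.89] w52.43
0.046 t4.58 pos [4.400e-01 5.000e-02 5.657e+01] F [ 3.3  -1.14 -0.6 ] w45.90
0.043 t4.86 pos [2.300e-01 4.000e-02 5.654e+01] F [ 3.35 -0.37 -2.31] w42.69
0.04 t5.13 pos [ 0.32  0.07 56.57] F [ 4.96 -0.46 -2.74] w40.28
```

```bash
cat >> h.py <<'E'
def Fm(n=8):
    fs=[]
    for _ in range(n): fs.append(F()); arm.sleep(.01)
    return np.mean(fs,0)
E
python3 - <<'E'
from h import *
print(Fm())
arm.move_l(B(-.0015,0,.0565),R,feed=.02);st();print(Fm())
E
```

```text
[ 5.54352906 -0.33187665 -2.06397074]
 t5.45 pos [-1.050e+00  5.000e-02  5.659e+01] F [ 6.14 -0.7  -2.38] w39.94
[ 6.57024359 -1.02365579 -2.66485964]
```

```bash
python3 - <<'E'
from h import *
arm.move_l(B(-.0008,0,.0565),R,feed=.02);print(Fm())
arm.grip(.0355);st();print(Fm())
arm.grip(.034);st();print(Fm())
E
```

```text
[ 5.59676511 -0.72841272 -2.47134613]
 t6.12 pos [-2.10e-01  5.00e-02  5.66e+01] F [ 7.03  0.29 -1.5 ] w35.49
[ 6.61431334 -0.66607159 -2.22310483]
 t6.40 pos [-2.30e-01  5.00e-02  5.66e+01] F [ 6.67 -0.41 -3.59] w35.89
[ 6.87756895 -0.65360675 -2.63982509]
```

```bash
python3 - <<'E'
from h import *
for y in (.001,.002,.003,.004,.005,.006,.007,.008,.01):
    arm.move_l(B(-.0008,y,.0565),R,feed=.01);st(str(y))
    if abs(F()[1])>21: break
E
```

```text
0.001 t6.72 pos [-0.26  0.76 56.62] F [ 7.32 -3.97 -1.87] w36.06
0.002 t6.97 pos [-0.24  1.67 56.62] F [ 7.27 -5.09 -2.16] w36.17
0.003 t7.22 pos [-0.24  2.66 56.61] F [ 6.49 -5.2  -1.25] w35.56
0.004 t7.47 pos [-0.23  3.67 56.62] F [ 7.22 -5.11 -1.9 ] w35.71
0.005 t7.72 pos [-0.25  4.45 56.61] F [ 7.82 -7.9  -0.94] w36.25
0.006 t7.97 pos [-0.25  5.26 56.6 ] F [ 7.54 -9.73 -0.39] w35.89
0.007 t8.22 pos [-0.26  6.38 56.6 ] F [ 7.53 -6.79 -0.37] w35.74
0.008 t8.47 pos [-0.24  7.46 56.62] F [ 7.56 -7.39 -1.02] w35.77
0.01 t8.82 pos [-0.22  9.77 56.62] F [ 7.96 -2.89 -1.81] w36.02
```

```bash
python3 - <<'E'
from h import *
arm.move_l(B(-.0008,.077,.0565),R,feed=.06);st()
y=.077
while y<.126:
    y+=.001
    arm.move_l(B(-.0008,y,.0565),R,feed=.01)
    f=F(); print(round(y,4),np.round(toB(arm.current_ee_pos())[1]*1000,2),np.round(f[:2],1),end=" | ")
    if abs(f[1])>7.5: break
print();st();print(Fm())
E
```

```text
t10.08 pos [-3.000e-02  7.684e+01  5.663e+01] F [ 8.12 -2.71 -1.52] w36.09
0.078 77.77 [ 8.3 -3.2] | 0.079 78.8 [ 8.4 -3.3] | 0.08 79.85 [ 8.  -2.6] | 0.081 80.87 [ 8.3 -2. ] | 0.082 81.94 [ 8.5 -1.7] | 0.083 82.93 [ 8.6 -1.4] | 0.084 84.0 [ 8.3 -1.8] | 0.085 85.03 [ 9.6 -0.1] | 0.086 86.04 [9.2 0. ] | 0.087 87.06 [ 8.9 -0.8] | 0.088 87.77 [ 8.6 -3. ] | 0.089 88.79 [ 9.3 -3.7] | 0.09 89.82 [ 9.1 -1.9] | 0.091 90.86 [ 9.2 -1.6] | 0.092 91.87 [ 9.1 -2.6] | 0.093 93.01 [ 7.6 -1.5] | 0.094 94.18 [9.7 0.8] | 0.095 95.03 [ 9.  -0.2] | 0.096 96.12 [9.4 0.5] | 0.097 97.39 [7.9 3. ] | 0.098 98.32 [8.3 1.3] | 0.099 99.59 [8.3 5.3] | 0.1 100.61 [8.7 4.6] | 0.101 101.34 [9.  2.6] | 0.102 102.08 [ 9.8 -0.6] | 0.103 102.99 [ 8.8 -1.4] | 0.104 103.96 [ 8.4 -1.4] | 0.105 104.9 [ 9.2 -2.3] | 0.106 105.32 [ 8.9 -8.2] | 
 t17.33 pos [-1.0000e-02  1.0532e+02  5.6600e+01] F [ 8.95 -8.15 -1.03] w35.98
[ 9.60693961 -7.97332478 -0.77797683]
```

```bash
python3 - <<'E'
from h import *
arm.move_l(B(-.0008,.1045,.0565),R,feed=.01);print(Fm());st()
arm.grip(.06);st();print(Fm());arm.sleep(.4);st();
# feel the dome's absence/presence & place for regrip
import cv2
for n in ("side","top"):
    a=arm.snapshot(n);cv2.imwrite(f"pics/{n}3.png",cv2.resize(a[105:245,165:345,::-1],None,fx=4,fy=4,interpolation=cv2.INTER_CUBIC))
E
```

```text
[ 8.61747646 -1.19955496 -2.63717572]
 t17.77 pos [-1.0000e-02  1.0447e+02  5.6620e+01] F [ 9.   -1.06 -2.13] w35.98
 t18.32 pos [ -0.95 104.49  56.46] F [-0.44 -0.11  1.09] w60.34
[-0.25337622  0.07791077 -0.0179255 ]
 t18.79 pos [ -0.79 104.52  56.5 ] F [-0.6   0.72  0.5 ] w59.60
```

View pics/side3.png

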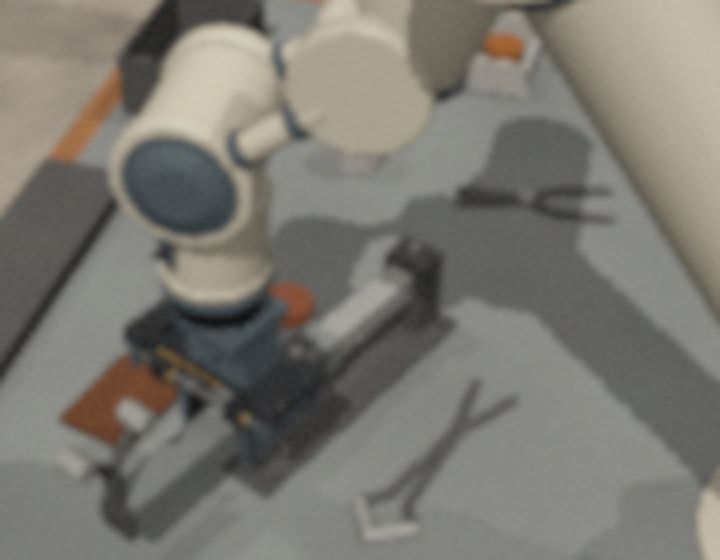

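View pics/top3.png

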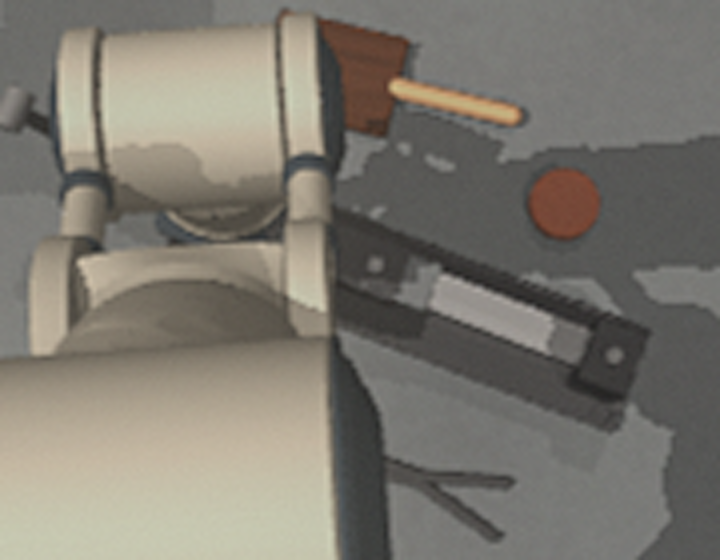

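Side and top pictures show the tube pulled out, with bare inner tube between the saddle and the bracket. The fingers are open and the wax, paddle and jacks look unmoved. Next is the regrip and tug.

```bash
python3 - <<'E'
from h import *
arm.move_l(B(0,.1045,.0565),R,feed=.02)
arm.grip(.034);st();print(Fm())
y=.1045
while y<.109:
    y+=.0004
    arm.move_l(B(0,y,.0565),R,feed=.01); f=Fm(3); print(round(y,4),np.round(toB(arm.current_ee_pos())[1]*1000,2),np.round(f,1))
    if f[1]<-11: break
for _ in range(4): arm.sleep(.1);print(np.round(Fm(2),1))
st()
E
```

```text
t19.64 pos [4.0000e-02 1.0449e+02 5.6500e+01] F [-0.26 -0.45 -0.79] w35.86
[ 0.19252475 -0.41485322 -0.24187002]
0.1049 104.74 [ 1.2 -3.2  0.3]
0.1053 105.06 [ 1.1 -5.4  0.9]
0.1057 105.21 [ 1.  -7.3  2. ]
0.1061 105.35 [ 1.7 -9.9  1.8]
0.1065 105.44 [  2.  -12.9   3.2]
[  2.  -12.7   3.3]
[  1.3 -12.7   2.7]
[  1.7 -13.3   3.1]
[  1.8 -12.4   2.4]
 t21.55 pos [  0.   105.44  56.47] F [  2.18 -12.98   1.48] w35.58
```

```bash
python3 - <<'E'
from h import *
arm.move_l(B(0,.1042,.0565),R,feed=.01);st();print(Fm())
arm.grip(.085);st()
arm.move_l(B(0,.1042,.21),R,feed=.12);st()
arm.move_to([.25,-.5,.25],R);st()
import cv2
for n in ("side","top"):
    a=arm.snapshot(n);np.save(f"pics/{n}4.npy",a);cv2.imwrite(f"pics/{n}4.png",cv2.resize(a[:,:,::-1],None,fx=1.5,fy=1.5,interpolation=cv2.INTER_CUBIC))
a=np.load("pics/top4.npy");cv2.imwrite("pics/top4c.png",cv2.resize(a[125:225,165:345,::-1],None,fx=4.4,fy=4.4,interpolation=cv2.INTER_CUBIC))
E
```

```text
t21.93 pos [3.0000e-02 1.0436e+02 5.6500e+01] F [ 1.08 -0.15 -0.37] w35.85
[ 0.73054229  0.40511041 -0.11337814]
 t22.88 pos [-1.000e-02  1.042e+02  5.651e+01] F [-0.13  0.38 -0.34] w84.77
 t24.30 pos [ -0.35 104.05 209.29] F [-0.32  0.92 -0.39] w85.05
 t26.71 pos [ -81.49 -566.2   249.95] F [-0.42  0.29 -0.38] w84.94
```

View pics/top4.png

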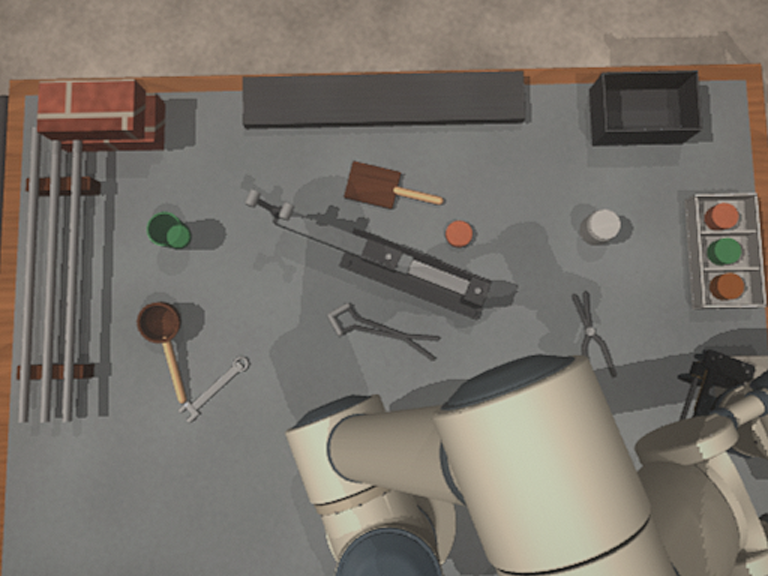

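View pics/top4c.png

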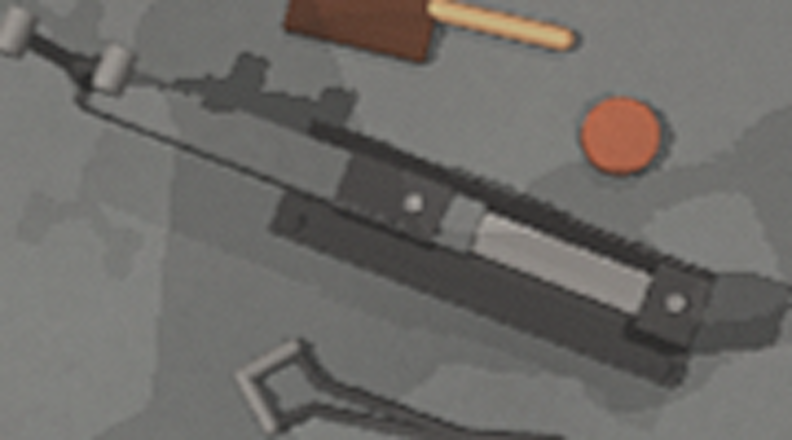

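The top picture shows the tube extended, with the yoke now at about (268,205) instead of (320,223). All the tools are at their starting pixels and the robot is clear, so I'm handing in.

```bash
python3 - <<'E'
from h import *
print(tc(0,0,.1)*0 if 0 else "", arm.current_t(), arm.sign_off())
E
```

```text
the job is handed in; nothing more can be done
 26.8083 None
```

The pipe rest is set one hole longer, tugged, let go of and handed in at 26.8 s. `sign_off()` gives no verdict, so what follows rests on my own readings.

- **Squeeze and slide:** I pinched the tube over the button until the gap read 35.9 mm, the tube's own width, so the button was flush. Pulling it out took at most about 10 N as the button went under the wall. At about 105 mm it came up against a hard stop, after a push from about 97 mm as the button sprang out. That fits the 102–105 mm I had judged from the pictures. I backed off and let go.
- **Tug:** I regripped and pulled along the tube at about 12.7 N for over 0.4 s. Less about 3 N of friction, the button bore roughly 10 N, and it did not give. I then backed off to about 104 mm and let go.
- **Last checks:** The final top picture shows the tube extended and every tool where it started, with the arm clear. The force reading was near zero.
- **Doubts:**
  - The button faces away from both cameras, so I know it is through the hole only by feel. I did not tug back towards the bracket.
  - The two cameras disagreed by about 4 mm across the tube, so I set the grip's centre by touch. That first grip was slightly off centre, with 7–9 N sideways; I corrected it for the second.

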